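# Put the case-press dies back in their caddy

### The arm

A 6-joint arm with a two-finger parallel gripper is mounted at the origin on the work surface. World frame = base frame: x ahead of the robot, y to its left, z up, the work surface at z = 0. Lengths are in m, angles in rad, forces in N, time in s.
With the tool pointing down it reaches from about 0.2 to 0.875 m from the base axis. Payload 3.4 kg.
Tool frame: the origin (TCP) lies at the very end of the fingers, on their centre line; the grasp point (between the pads) lies 19 mm behind it; z points along the fingers, y is the line along which they close (so a half turn about z gives the same grasp; the last joint's range is limited). The gripper opens to 94 mm and grips with 3 to 60 N. Pads are 16 mm wide; open, the fingers measure 119 mm over their backs; the gripper's body (75 mm by 177 mm) begins 78 mm behind the grasp point.
Start: joints at [1.214, 0.276, 1.505, -0, 1.361, -0.121], TCP at [0.134, 0.559, 0.205] pointing down, gripper open.
Joint ranges: [-2.89, 2.89], [-0.75, 2.08], [0.22, 2.7], [-1.18, 4.32], [0.11, 2.71], [-2.7, 2.7]. Speed limits (rad/s): [2.57, 2.57, 3.14, 3.14, 3.14, 3.14].

### API

Orientations are given as [roll, pitch, yaw] about the fixed x, y, z axes, in that order (R = Rz(yaw) Ry(pitch) Rx(roll)).
In Python, from station import observe, capture, ticket, spotter gives the robot as it stands.
- The arm moves only by the tool play_rows, never from a script. Its argument "targets" is a list of rows, each an object with "rot": the turn, a rotation vector about the tool's x, y, z in degrees, a list of three; "translation": the shift along the tool's x, y, z in m, a list of three; "gripper": the opening, from 0 (shut) to 1 (fully open). In form: [{"rot": [wx, wy, wz], "translation": [x, y, z], "gripper": gripper}, ...]. A call has exactly 8 rows; each row shifts and turns the commanded pose from where the row before left it, along the tool's axes as they then stand; what a row does not reach is not made up. A row lasts 1/8 s, in which the tool goes at most 62.5 mm and 10.7 degrees, less where a joint would pass 70% of its speed; a pose out of reach is approached as far as the arm can. A call with a gripper value outside its range is refused whole. The fingers move at their own pace and stop on an object; "squeeze" is the grip in N (left out, the last holds). Time passes only in rows, so rows that do not move let the fingers close, or fill a call up. It gives the time, the measured TCP pose, the force, the opening and the grip force at its end, in the units of the state.
- observe(): the state, without advancing time (a new reading comes with each control period).
- capture(name): name is "side" or "top" or "wrist"; returns a dict with "frame" (384x512x3 uint8, red, green, blue), "vfov" (degrees; the focal length in pixels is half the picture's height over the tangent of half this angle, whatever the lens; pixels are square), "cx", "cy" (the principal point, pixels), "k1" (the pictures are not rectified: a ray, as slopes to the right and down, at radius r is drawn at 1 + k1 r^2 times it, then the intrinsics apply), "position" and "attitude" of the camera in the world. Camera axes: x right, y down, z forward; pixel columns grow to the right and rows downward; lengths in m; the calibration is good to about 2 mm. A picture is of the moment at which its call begins. There is no depth.
- ticket.close_job(): hands the job in; it is judged then, once.
Trained networks look in a picture, given as the dict that the camera call returned (one of the last four; its "shot" number tells which), for a name from the list of things; names that differ only in an ending like _2 or _b are one class to them, and where a whole thing is asked for, a point or a joint stands for the part that bears it (a point fixed in the world has none). Each returns a list of dicts, best first, with "conf" (0 to 1); they miss things now and then, are a little off and sometimes report something else, mostly with a low value. They report only what shows in the picture. A call takes as long as a camera call. They do not tell look-alikes from the thing itself.
- spotter.find_in(picture, label): "bbox" ([left, top, right, bottom] as shares, 0 to 1, of the picture: columns of its width, rows of its height, round what is visible of it).
- spotter.landmark_of(picture, label): "point" ([row, column] as shares, 0 to 1, of the picture: columns of its width, rows of its height: a listed point, or the origin of a listed thing).
The state is a dict: "t": time; "joint_positions": joint angles; "dq": joint speeds; "joint_efforts": joint torques, N m; "position": TCP position; "orientation": TCP orientation; "force": force on the tool from outside, world axes, zero at the start; "moment": the same for the moment, N m; "width": finger opening in m; "grasp_force": force on a finger pad.
Only numpy, scipy, OpenCV 4.12 (cv2) and the standard library are available. Lean on these libraries where they do the work, as an engineer would, in place of code of your own. Each camera call takes 0.05 s, during which the arm holds its last target. There are 200 camera calls.

### The job

Tidy the watchmaker's bench: put the four bored aluminium press dies back into the grey caddy, each standing flat in its own round seat, the smallest die in the smallest seat and so on up to the largest. Set them down without dropping them, and leave the two closed parts tins, which look much the same but have no hole, where they stand.

Things in the scene. Friction and masses are not known exactly. Their poses are not given: they have to be found in the camera images.
- die_26: case-press die: plain bare-aluminium disc, straight sides, 26 mm in diameter, 26 mm tall, with a 14 mm bore right through its middle. Stands loose and upright on the bench (z = 0). Origin: centre of the underside, z up; yaw means nothing. Dies and tins stand scattered at the bench's right (y from -0.42 to -0.07), 25 mm or more of free bench between neighbours.
- die_36: case-press die: plain bare-aluminium disc, straight sides, 36 mm in diameter, 26 mm tall, with a 14 mm bore right through its middle. Stands loose and upright on the bench (z = 0). Origin: centre of the underside, z up; yaw means nothing. A black eye loupe and a brass oil pot (30 mm wide, 22 mm tall) stand among the dies, 24 mm or more from any.
- die_46: case-press die: plain bare-aluminium disc, straight sides, 46 mm in diameter, 26 mm tall, with a 14 mm bore right through its middle. Stands loose and upright on the bench (z = 0). Origin: centre of the underside, z up; yaw means nothing. Equipment up to 180 mm tall stands only beyond x = 0.72 and beyond |y| = 0.5.
- die_56: case-press die: plain bare-aluminium disc, straight sides, 56 mm in diameter, 26 mm tall, with a 14 mm bore right through its middle. Stands loose and upright on the bench (z = 0). Origin: centre of the underside, z up; yaw means nothing. 
- seat_26: seat for the 26 mm die: low black plastic ring, inner diameter 42 mm, outer 50 mm, 5 mm high, fixed on the caddy's floor, 10 mm above the bench. A seated die stands on that floor inside the ring. Origin: centre of the ring at floor level, z up. The caddy: a heavy immovable grey square tray at the bench's left, 180 mm wide, rim 5 mm above its floor.
- seat_36: seat for the 36 mm die: low black plastic ring, inner diameter 52 mm, outer 60 mm, 5 mm high, fixed on the caddy's floor, 10 mm above the bench. A seated die stands on that floor inside the ring. Origin: centre of the ring at floor level, z up. Four seats lie two by two in the caddy, 84 mm between neighbouring centres, in changing order.
- seat_46: seat for the 46 mm die: low black plastic ring, inner diameter 62 mm, outer 70 mm, 5 mm high, fixed on the caddy's floor, 10 mm above the bench. A seated die stands on that floor inside the ring. Origin: centre of the ring at floor level, z up. Keep fingertips 8 mm or more above a die's underside while seating it, to clear rings and rim.
- seat_56: seat for the 56 mm die: low black plastic ring, inner diameter 72 mm, outer 80 mm, 5 mm high, fixed on the caddy's floor, 10 mm above the bench. A seated die stands on that floor inside the ring. Origin: centre of the ring at floor level, z up. Its x and y axes run along the caddy's sides.
- tin_36: closed parts tin: looks like the 36 mm die from the side, bare aluminium, 36 mm in diameter and 26 mm tall, but its flat lid (slightly bevelled at the edge) is closed, with no bore. It stands loose on the bench and does not belong in the caddy. Origin: centre of the underside, z up.
- tin_46: closed parts tin: looks like the 46 mm die from the side, bare aluminium, 46 mm in diameter and 26 mm tall, but its flat lid (slightly bevelled at the edge) is closed, with no bore. It stands loose on the bench and does not belong in the caddy. Origin: centre of the underside, z up.
There are look-alikes about, which are no part of the job. Leave any blue or orange look-alike of the die_56 alone.

How it is judged:
By the outcome, as a careful person would: the job done as asked, in the order asked, and still so for the second after the job is handed in, with the robot touching nothing.
It also fails if it takes over 102 s, if anything falls off the work surface, if the arm or the gripper's body presses on something with over 40 N, if the wrist force passes 120 N, or if a joint passes its speed limit or range.

## Working session

There is one attempt and no reset: what is moved stays moved. The work goes in short steps, Python scripts to look and compute and a tool call to move; the robot and the scene stay as the last step left them, time stands still between calls to the robot, and variables do not carry over. Pictures are saved under pics/ and viewed, at most 14 in all, crops included, and the job is handed in when it is done.

Besides the shell and the picture viewer there is one more tool, called after "Call:" in YAML: its name, and indented under it one key for each argument. play_rows: Moves the arm, as the interface text tells. Its arguments: {"type":"object","properties":{"targets":{"type":"array","items":{"type":"object","properties":{"rot":{"type":"array","items":{"type":"number"}},"translation":{"type":"array","items":{"type":"number"}},"gripper":{"type":"number"}}}},"squeeze":{"type":"number"}},"required":["targets"]}

```bash
ls; mkdir -p pics; cat > h.py <<'E'
import numpy as np, cv2
from station import observe, capture, ticket, spotter
from scipy.spatial.transform import Rotation as R
def rot(p):
    a=np.array(p['attitude'],float)
    if a.shape==(3,3): return a
    return R.from_quat(a).as_matrix() if a.size==4 else R.from_euler('xyz',a).as_matrix()
def K(p):
    f=192/np.tan(np.radians(p['vfov'])/2); return f
def to_world(p,u,v,z):
    f=K(p); d=np.array([(u-p['cx'])/f,(v-p['cy'])/f]); s=d.copy()
    for _ in range(30): s=d/(1+p['k1']*(s@s))
    r=rot(p)@np.array([s[0],s[1],1]); o=np.array(p['position'])
    return o+r*(z-o[2])/r[2]
def to_px(p,X):
    c=rot(p).T@(np.array(X)-p['position']); s=c[:2]/c[2]
    return s*(1+p['k1']*(s@s))*K(p)+[p['cx'],p['cy']]
def save(p,n): cv2.imwrite('pics/'+n,cv2.cvtColor(p['frame'],cv2.COLOR_RGB2BGR))
E
python3 - <<'E'
from h import *
print({k:np.round(v,3).tolist() for k,v in observe().items()})
for c in ['top','side']:
    p=capture(c); save(p,c+'0.png'); print(c,{k:v for k,v in p.items() if k!='frame'})
    for n in ['die_26','die_36','die_46','die_56','tin_36','tin_46','seat_26','seat_36','seat_46','seat_56']:
        for d in spotter.landmark_of(p,n)[:3]:
            r,cc=d['point']; u,v=cc*512,r*384
            print(n,round(d['conf'],2),round(u),round(v),np.round(to_world(p,u,v,0.01 if 'seat' in n else 0),3)[:2])
E
```

```text
pics
{'t': 0.0, 'joint_positions': [1.214, 0.277, 1.506, -0.0, 1.361, -0.121], 'dq': [0.001, -0.0, 0.002, -0.001, 0.001, -0.001], 'joint_efforts': [-0.001, -40.459, -23.723, 0.07, 0.034, -0.0], 'position': [0.134, 0.559, 0.205], 'orientation': [-3.14, -0.0, 2.906], 'force': [-0.749, -0.407, -0.153], 'moment': [-0.003, 0.017, -0.032], 'grasp_force': 0.0, 'width': 0.094}
top {'vfov': 46.58381411631996, 'cx': 256.4164286757015, 'cy': 193.99042915285497, 'k1': 0.002217169471699641, 'position': array([ 0.22646611, -0.07532922,  1.34067419]), 'attitude': array([-2.94509281, -0.00496185, -1.55415028]), 'shot': 1}
die_26 0.71 354 175 [ 0.558 -0.377]
die_26 0.66 310 151 [ 0.634 -0.244]
die_26 0.64 346 240 [ 0.356 -0.35 ]
die_36 0.71 354 175 [ 0.558 -0.377]
die_36 0.66 310 151 [ 0.634 -0.244]
die_36 0.64 346 240 [ 0.356 -0.35 ]
die_46 0.71 354 175 [ 0.558 -0.377]
die_46 0.66 310 151 [ 0.634 -0.244]
die_46 0.64 346 240 [ 0.356 -0.35 ]
die_56 0.71 354 175 [ 0.558 -0.377]
die_56 0.66 310 151 [ 0.634 -0.244]
die_56 0.64 346 240 [ 0.356 -0.35 ]
tin_36 0.56 308 202 [ 0.471 -0.234]
tin_36 0.44 266 15
[... 1042 characters left out ...]
0.64 254 145 [ 0.625 -0.232]
die_56 0.74 360 141 [ 0.378 -0.445]
die_56 0.71 339 122 [ 0.474 -0.483]
die_56 0.64 254 145 [ 0.625 -0.232]
tin_36 0.81 293 169 [ 0.474 -0.222]
tin_36 0.58 225 172 [ 0.621 -0.092]
tin_46 0.81 293 169 [ 0.474 -0.222]
tin_46 0.58 225 172 [ 0.621 -0.092]
seat_26 0.51 163 271 [0.524 0.233]
seat_26 0.46 114 268 [0.621 0.296]
seat_26 0.42 130 295 [0.538 0.318]
seat_36 0.51 163 271 [0.524 0.233]
seat_36 0.46 114 268 [0.621 0.296]
seat_36 0.42 130 295 [0.538 0.318]
seat_46 0.51 163 271 [0.524 0.233]
seat_46 0.46 114 268 [0.621 0.296]
seat_46 0.42 130 295 [0.538 0.318]
seat_56 0.51 163 271 [0.524 0.233]
seat_56 0.46 114 268 [0.621 0.296]
seat_56 0.42 130 295 [0.538 0.318]
```

```bash
python3 - <<'E'
import cv2
i=cv2.imread('pics/top0.png')[115:275,100:400]
cv2.imwrite('pics/topc.png',cv2.resize(i,None,fx=2.66,fy=2.66,interpolation=cv2.INTER_CUBIC))
E
```

```text
(no output)
```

View pics/topc.png

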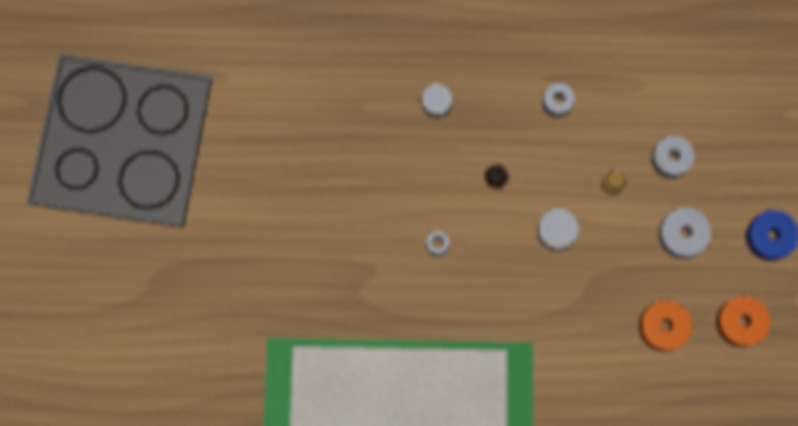

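View pics/side0.png

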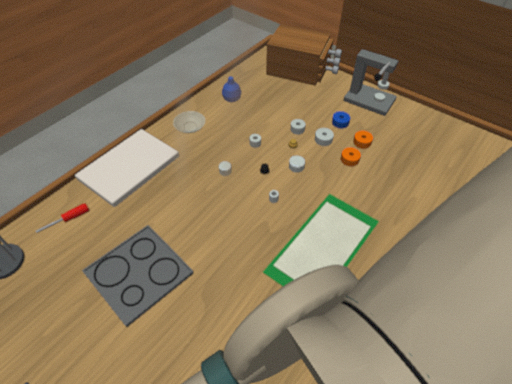

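Top crop (orig px = crop/2.66 + (100,115)):
- **Bored aluminium dies:** 26 at (264,206), 36 at (310,152), 46 at (353,174), 56 at (358,202).
- **Could be mistaken for them:** closed tins at (264,152) and (310,201), blue ring at (390,203), orange rings at (350,237) and (380,236).
- **Seats:** 56 at (134,152), 36 at (161,156), 26 at (129,178), 46 at (156,183).

Next I refine these by fitting silhouettes.

```bash
cat >> h.py <<'E'
def circ(p,x,y,z,r): 
    return np.array([to_px(p,[x+r*np.cos(a),y+r*np.sin(a),z]) for a in np.linspace(0,2*np.pi,48,endpoint=False)])
def blob(p,u,v,win,kind):
    S=4; f=p['frame'][int(v)-win:int(v)+win+1,int(u)-win:int(u)+win+1]
    f=cv2.resize(f,None,fx=S,fy=S,interpolation=cv2.INTER_CUBIC); h=cv2.cvtColor(f,cv2.COLOR_RGB2HSV)
    m=((h[...,1]<60)&(h[...,2]>90)) if kind=='die' else (h[...,2]<62)
    cs,_=cv2.findContours(m.astype(np.uint8),cv2.RETR_EXTERNAL,cv2.CHAIN_APPROX_NONE)
    c=max(cs,key=lambda c:cv2.contourArea(cv2.convexHull(c))); c=cv2.convexHull(c)
    M=cv2.moments(c); off=np.array([int(u)-win,int(v)-win])
    return (np.array([M['m10'],M['m01']])/M['m00']+.5)/S-.5+off, M['m00']/S/S
def fit(p,u,v,r,z0,z1,win,kind):
    o,A=blob(p,u,v,win,kind); x,y=to_world(p,*o,z1)[:2]
    for _ in range(6):
        c=cv2.convexHull(np.vstack([circ(p,x,y,z0,r),circ(p,x,y,z1,r)]).astype(np.float32)); M=cv2.moments(c)
        e=o-np.array([M['m10'],M['m01']])/M['m00']
        q=to_px(p,[x,y,z1])+e; x,y=to_world(p,*q,z1)[:2]
    return x,y,np.sqrt(A/M['m00'])
E
python3 - <<'E'
from h import *
p=capture('top')
for n,u,v,r in [('d26',264,206,13),('d36',310,152,18),('d46',353,174,23),('d56',358,202,28),('t36',264,152,18),('t46',310,201,23)]:
    print(n,np.round(fit(p,u,v,r/1e3,0,.026,14,'die'),4))
S={}
for n,u,v,r in [('s26',129,178,25),('s36',161,156,30),('s46',156,183,35),('s56',134,152,40)]:
    S[n]=fit(p,u,v,r/1e3,.01,.015,int(r/3+5),'seat'); print(n,np.round(S[n],4))
a=lambda i,j:np.round(np.hypot(*np.subtract(S[i][:2],S[j][:2])),4)
print(a('s26','s56'),a('s56','s36'),a('s36','s46'),a('s46','s26'),a('s56','s46'),a('s26','s36'))
E
```

```text
d26 [ 0.4543 -0.1011  0.9687]
d36 [ 0.6273 -0.2401  0.934 ]
d46 [ 0.5615 -0.3723  0.9336]
d56 [ 0.4719 -0.3833  0.9609]
t36 [ 0.6234 -0.0982  0.9394]
t46 [ 0.4729 -0.2383  0.9628]
s26 [0.5427 0.325  0.5253]
s36 [0.6089 0.2313 0.6728]
s46 [0.5278 0.2564 0.3547]
s56 [0.6176 0.3027 0.9648]
0.0782 0.072 0.0849 0.0701 0.101 0.1148
```

```bash
cat >> h.py <<'E'
def seats(p,cpx):
    W=np.array([to_world(p,*c,.0125)[:2] for c in cpx]) # order 56,36,26,46
    G=np.array([[-1,-1],[1,-1],[-1,1],[1,1]])*.042  # image layout
    G=G[:,::-1]*-1  # x ~ -row, y ~ -col
    m=W.mean(0); H=G.T@(W-m); U,s,V=np.linalg.svd(H); Q=(U@V).T
    P=G@Q.T+m; return P,W-P
E
python3 - <<'E'
from h import *
p=capture('top')
c=[((a+.5)/2.66-.5+100,(b+.5)/2.66-.5+115) for a,b in [(91.5,99),(163,110),(77,168.5),(149,180)]]
P,r=seats(p,c); print(np.round(P,4).tolist(),np.round(r,4).tolist(),P.mean(0))
h=cv2.cvtColor(p['frame'],cv2.COLOR_RGB2HSV); m=((h[...,1]<50)&(h[...,2]<120)).astype(np.uint8)
m[:,:105]=0; m[:,185:]=0; m[:130]=0;m[205:]=0
cs,_=cv2.findContours(m,0,1); k=max(cs,key=cv2.contourArea); b=cv2.boxPoints(cv2.minAreaRect(k))
B=np.array([to_world(p,*q,.013)[:2] for q in b]); print(B.mean(0),np.linalg.norm(B-np.roll(B,1,0),axis=1))
E
```

```text
[[0.6167, 0.3021], [0.6052, 0.2189], [0.5334, 0.3136], [0.522, 0.2303]] [[0.0002, 0.0005], [-0.0001, -0.0], [0.0003, -0.0002], [-0.0003, -0.0003]] [0.56933722 0.26623867]
[0.5695753  0.26706421] [0.18204253 0.18132495 0.18681884 0.18040925]
```

```bash
cat > d.py <<'E'
import sys
from h import *
T=np.array([float(a) for a in sys.argv[1:4]]); s=observe()
Q=R.from_euler('xyz',s['orientation']).as_matrix()
print('tool delta mm',np.round(1e3*Q.T@(T-s['position']),1),'pos',np.round(s['position'],4),np.round(s['orientation'],3),'w',round(s['width'],4),'t',s['t'])
E
python3 d.py 0.454 -0.101 0.09; python3 d.py 0.134 0.559 .09
```

```text
tool delta mm [-465.  -567.2  115.4] pos [0.1344 0.5591 0.2055] [3.141 0.    2.906] w 0.0944 t 1.2
tool delta mm [  0.3  -0.2 115.5] pos [0.1344 0.5591 0.2055] [3.141 0.    2.906] w 0.0944 t 1.2
```

Call:
play_rows:
  targets:
    - {"rot": [0, 0, 0], "translation": [-0.029, -0.0355, 0.0], "gripper": 0.53}
    - {"rot": [0, 0, 0], "translation": [-0.029, -0.0355, 0.0], "gripper": 0.53}
    - {"rot": [0, 0, 0], "translation": [-0.029, -0.0355, 0.0], "gripper": 0.53}
    - {"rot": [0, 0, 0], "translation": [-0.029, -0.0355, 0.0], "gripper": 0.53}
    - {"rot": [0, 0, 0], "translation": [-0.029, -0.0355, 0.0], "gripper": 0.53}
    - {"rot": [0, 0, 0], "translation": [-0.029, -0.0355, 0.0], "gripper": 0.53}
    - {"rot": [0, 0, 0], "translation": [-0.029, -0.0355, 0.0], "gripper": 0.53}
    - {"rot": [0, 0, 0], "translation": [-0.029, -0.0355, 0.0], "gripper": 0.53}
  squeeze: 30

```text
t: 2.2
position: [0.2941, 0.2275, 0.2058]
orientation: [3.141, 0.001, 2.906]
force: [-0.0, 0.5, 1.2]
width: 0.0495
grasp_force: 0.0
```

```bash
python3 d.py 0.454 -0.101 0.09; python3 -c "
from station import observe;print(observe()['joint_positions'])"
```

```text
tool delta mm [-232.  -282.3  115.8] pos [0.2941 0.2275 0.2058] [3.141e+00 1.000e-03 2.906e+00] w 0.0495 t 2.2
[ 4.70704716e-01 -3.99880526e-02  1.87917491e+00 -1.23157337e-05
  1.30115285e+00 -8.64693310e-01]
```

Call:
play_rows:
  targets:
    - {"rot": [0, 0, 0], "translation": [-0.033, -0.04, 0.0165], "gripper": 0.53}
    - {"rot": [0, 0, 0], "translation": [-0.033, -0.04, 0.0165], "gripper": 0.53}
    - {"rot": [0, 0, 0], "translation": [-0.033, -0.04, 0.0165], "gripper": 0.53}
    - {"rot": [0, 0, 0], "translation": [-0.033, -0.04, 0.0165], "gripper": 0.53}
    - {"rot": [0, 0, 0], "translation": [-0.033, -0.04, 0.0165], "gripper": 0.53}
    - {"rot": [0, 0, 0], "translation": [-0.033, -0.04, 0.0165], "gripper": 0.53}
    - {"rot": [0, 0, 0], "translation": [-0.034, -0.042, 0.0165], "gripper": 0.53}
    - {"rot": [0, 0, 0], "translation": [0, 0, 0], "gripper": 0.53}

```text
t: 3.2
position: [0.4546, -0.1027, 0.0889]
orientation: [-3.141, -0.0, 2.902]
force: [0.5, 0.6, -0.8]
width: 0.0498
grasp_force: 0.0
```

```bash
python3 d.py 0.454 -0.101 0.009; python3 - <<'E'
from h import *
p=capture('wrist'); save(p,'w1.png'); print(p['position'],p['attitude'])
print(to_px(p,[.4543,-.1011,.026]), spotter.landmark_of(p,'die_26')[:2])
E
```

```text
tool delta mm [ 1.   1.5 79.9] pos [ 0.4546 -0.1027  0.0889] [-3.141 -0.     2.902] w 0.0498 t 3.2
[ 0.3736579  -0.08200933  0.26958949] [2.85304591e+00 1.39672791e-03 1.33109747e+00]
[254.87959062 210.04334711] [{'point': [0.9284, 0.0422], 'conf': 0.78}]
```

View pics/w1.png

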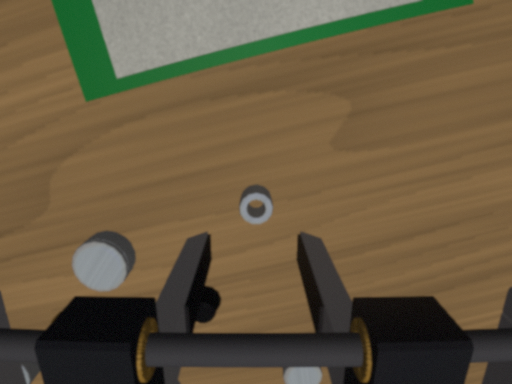

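The wrist view shows the small bored die at (256,209). I predicted (255,210), so the estimate holds. The closed tin is at (101,262).

Call:
play_rows:
  targets:
    - {"rot": [0, 0, 0], "translation": [0.001, 0.0015, 0.02], "gripper": 0.53}
    - {"rot": [0, 0, 0], "translation": [0, 0, 0.025], "gripper": 0.53}
    - {"rot": [0, 0, 0], "translation": [0, 0, 0.025], "gripper": 0.53}
    - {"rot": [0, 0, 0], "translation": [0, 0, 0.01], "gripper": 0.53}
    - {"rot": [0, 0, 0], "translation": [0, 0, 0], "gripper": 0.53}
    - {"rot": [0, 0, 0], "translation": [0, 0, 0], "gripper": 0.2}
    - {"rot": [0, 0, 0], "translation": [0, 0, 0], "gripper": 0.2}
    - {"rot": [0, 0, 0], "translation": [0, 0, 0], "gripper": 0.2}

```text
t: 4.3
position: [0.4531, -0.0981, 0.0105]
orientation: [-3.142, 0.001, 2.906]
force: [1.1, 0.4, 3.1]
width: 0.0247
grasp_force: 30.0
```

Call:
play_rows:
  targets:
    - {"rot": [0, 0, 0], "translation": [0, 0, 0], "gripper": 0.2}
    - {"rot": [0, 0, 0], "translation": [0, 0, -0.005], "gripper": 0.2}
    - {"rot": [0, 0, 0], "translation": [0, 0, -0.015], "gripper": 0.2}
    - {"rot": [0, 0, 0], "translation": [0, 0, -0.02], "gripper": 0.2}
    - {"rot": [0, 0, 0], "translation": [0, 0, -0.02], "gripper": 0.2}
    - {"rot": [0, 0, 0], "translation": [0, 0, -0.01], "gripper": 0.2}
    - {"rot": [0, 0, 0], "translation": [0, 0, -0.01], "gripper": 0.2}
    - {"rot": [0, 0, 0], "translation": [0, 0, 0], "gripper": 0.2}

```text
t: 5.3
position: [0.4529, -0.098, 0.0903]
orientation: [-3.142, 0.001, 2.906]
force: [-0.5, -0.1, 0.0]
width: 0.0245
grasp_force: 30.0
```

```bash
python3 d.py 0.533 0.3136 0.09
```

```text
tool delta mm [1.830e+01 4.189e+02 3.000e-01] pos [ 0.4529 -0.098   0.0903] [-3.142e+00  1.000e-03  2.906e+00] w 0.0245 t 5.3
```

Call:
play_rows:
  targets:
    - {"rot": [0, 0, 0], "translation": [0.0025, 0.03, 0], "gripper": 0.2}
    - {"rot": [0, 0, 0], "translation": [0.0025, 0.06, 0], "gripper": 0.2}
    - {"rot": [0, 0, 0], "translation": [0.0025, 0.062, 0], "gripper": 0.2}
    - {"rot": [0, 0, 0], "translation": [0.0025, 0.062, 0], "gripper": 0.2}
    - {"rot": [0, 0, 0], "translation": [0.0025, 0.062, 0], "gripper": 0.2}
    - {"rot": [0, 0, 0], "translation": [0.0025, 0.062, 0], "gripper": 0.2}
    - {"rot": [0, 0, 0], "translation": [0.0023, 0.05, 0], "gripper": 0.2}
    - {"rot": [0, 0, 0], "translation": [0.001, 0.031, 0], "gripper": 0.2}

```text
t: 6.3
position: [0.5324, 0.3162, 0.0887]
orientation: [-3.141, -0.001, 2.908]
force: [-0.2, -0.3, -0.1]
width: 0.0245
grasp_force: 30.0
```

```bash
python3 - <<'E'
from h import *
p=capture('wrist'); save(p,'w2.png')
for P in [[0.6167, 0.3021], [0.6052, 0.2189], [0.5334, 0.3136], [0.522, 0.2303]]: print(to_px(p,P+[.0125]))
E
python3 d.py 0.5334 0.3136 0.0205
```

```text
[259.68147825 298.32332925]
[165.287441   305.67497743]
[250.14839143 207.49775446]
[147.16962315 216.94820393]
tool delta mm [-1.3 -6.2 68.2] pos [0.5336 0.3196 0.0888] [ 3.138 -0.     2.908] w 0.0248 t 6.35
```

View pics/w2.png

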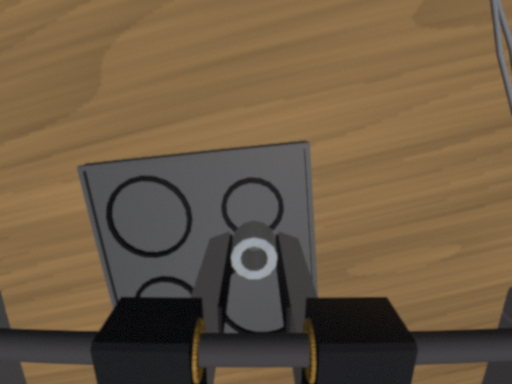

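The wrist view shows seat_26 at (252,207), predicted (250,207), and seat_46 at (149,216). The die hangs between the fingers at (254,258).

Call:
play_rows:
  targets:
    - {"rot": [0, 0, 0], "translation": [-0.001, -0.006, 0.01], "gripper": 0.2}
    - {"rot": [0, 0, 0], "translation": [0, 0, 0.015], "gripper": 0.2}
    - {"rot": [0, 0, 0], "translation": [0, 0, 0.015], "gripper": 0.2}
    - {"rot": [0, 0, 0], "translation": [0, 0, 0.01], "gripper": 0.2}
    - {"rot": [0, 0, 0], "translation": [0, 0, 0], "gripper": 0.2}
    - {"rot": [0, 0, 0], "translation": [0, 0, 0], "gripper": 0.2}
    - {"rot": [0, 0, 0], "translation": [0, 0, 0], "gripper": 0.2}
    - {"rot": [0, 0, 0], "translation": [0, 0, 0], "gripper": 0.2}

```text
t: 7.35
position: [0.5326, 0.3079, 0.0405]
orientation: [3.141, 0.001, 2.906]
force: [0.4, 0.2, -0.6]
width: 0.0249
grasp_force: 30.0
```

```bash
python3 d.py 0.5334 0.3136 0.0205;python3 - <<'E'
from h import *
p=capture('wrist'); save(p,'w3.png')
E
python3 d.py 0.5334 0.3136 0.0205
```

```text
tool delta mm [ 0.6  5.7 20. ] pos [0.5326 0.3079 0.0405] [3.141e+00 1.000e-03 2.906e+00] w 0.0249 t 7.35
tool delta mm [ 0.5  5.7 19.9] pos [0.5325 0.3079 0.0404] [3.141e+00 1.000e-03 2.906e+00] w 0.0246 t 7.4
```

View pics/w3.png

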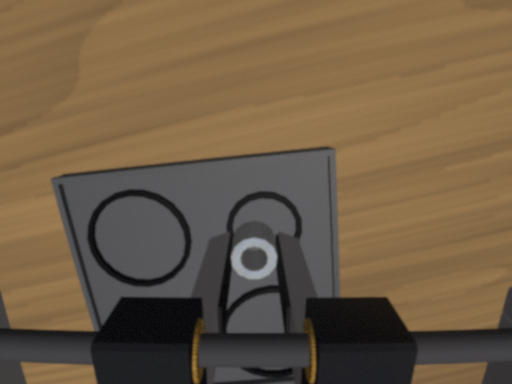

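At rest the readings are clean, so the earlier offset was only a transient. I correct y by +5.7 mm and seat the die.

Call:
play_rows:
  targets:
    - {"rot": [0, 0, 0], "translation": [0.0005, 0.0057, 0], "gripper": 0.2}
    - {"rot": [0, 0, 0], "translation": [0, 0, 0.008], "gripper": 0.2}
    - {"rot": [0, 0, 0], "translation": [0, 0, 0.007], "gripper": 0.2}
    - {"rot": [0, 0, 0], "translation": [0, 0, 0.003], "gripper": 0.2}
    - {"rot": [0, 0, 0], "translation": [0, 0, 0.0016], "gripper": 0.2}
    - {"rot": [0, 0, 0], "translation": [0, 0, 0], "gripper": 0.2}
    - {"rot": [0, 0, 0], "translation": [0, 0, 0], "gripper": 0.2}
    - {"rot": [0, 0, 0], "translation": [0, 0, 0], "gripper": 0.2}

```text
t: 8.4
position: [0.5332, 0.3133, 0.0206]
orientation: [3.141, 0.0, 2.906]
force: [-0.8, -0.1, 2.8]
width: 0.0241
grasp_force: 30.0
```

```bash
python3 d.py 0.5334 0.3136 0.0205
```

```text
tool delta mm [-0.2  0.3  0.1] pos [0.5332 0.3133 0.0206] [3.141 0.    2.906] w 0.0241 t 8.4
```

Call:
play_rows:
  targets:
    - {"rot": [0, 0, 0], "translation": [0, 0, 0], "gripper": 0.5}
    - {"rot": [0, 0, 0], "translation": [0, 0, 0], "gripper": 0.5}
    - {"rot": [0, 0, 0], "translation": [0, 0, 0], "gripper": 0.5}
    - {"rot": [0, 0, 0], "translation": [0, 0, -0.01], "gripper": 0.5}
    - {"rot": [0, 0, 0], "translation": [0, 0, -0.02], "gripper": 0.5}
    - {"rot": [0, 0, 0], "translation": [0, 0, -0.03], "gripper": 0.5}
    - {"rot": [0, 0, 0], "translation": [-0.008, -0.02, -0.01], "gripper": 0.6}
    - {"rot": [0, 0, 0], "translation": [-0.017, -0.04, 0], "gripper": 0.62}

```text
t: 9.4
position: [0.5442, 0.2487, 0.0915]
orientation: [3.14, 0.002, 2.908]
force: [-0.5, 0.1, -0.8]
width: 0.0579
grasp_force: 0.0
```

Call:
play_rows:
  targets:
    - {"rot": [0, 0, 0], "translation": [-0.024, -0.057, 0], "gripper": 0.62}
    - {"rot": [0, 0, 0], "translation": [-0.024, -0.057, 0], "gripper": 0.62}
    - {"rot": [0, 0, 0], "translation": [-0.024, -0.057, 0], "gripper": 0.62}
    - {"rot": [0, 0, 0], "translation": [-0.024, -0.057, 0], "gripper": 0.62}
    - {"rot": [0, 0, 0], "translation": [-0.024, -0.057, 0], "gripper": 0.62}
    - {"rot": [0, 0, 0], "translation": [-0.024, -0.057, 0], "gripper": 0.62}
    - {"rot": [0, 0, 0], "translation": [-0.024, -0.057, 0], "gripper": 0.62}
    - {"rot": [0, 0, 0], "translation": [-0.024, -0.04, 0], "gripper": 0.62}

```text
t: 10.4
position: [0.6261, -0.2266, 0.09]
orientation: [-3.141, -0.001, 2.903]
force: [0.5, 0.1, -0.4]
width: 0.0584
grasp_force: 0.0
```

Call:
play_rows:
  targets:
    - {"rot": [0, 0, 0], "translation": [-0.004, -0.017, 0.01], "gripper": 0.62}
    - {"rot": [0, 0, 0], "translation": [0, 0, 0.01], "gripper": 0.62}
    - {"rot": [0, 0, 0], "translation": [0, 0, 0.01], "gripper": 0.62}
    - {"rot": [0, 0, 0], "translation": [0, 0, 0], "gripper": 0.62}
    - {"rot": [0, 0, 0], "translation": [0, 0, 0], "gripper": 0.62}
    - {"rot": [0, 0, 0], "translation": [0, 0, 0], "gripper": 0.62}
    - {"rot": [0, 0, 0], "translation": [0, 0, 0], "gripper": 0.62}
    - {"rot": [0, 0, 0], "translation": [0, 0, 0], "gripper": 0.62}

```text
t: 11.4
position: [0.6276, -0.24, 0.0606]
orientation: [-3.142, 0.0, 2.906]
force: [-0.6, -0.0, -0.2]
width: 0.0581
grasp_force: 0.0
```

```bash
python3 d.py 0.6273 -0.2401 0.0095; python3 - <<'E'
from h import *
p=capture('wrist'); save(p,'w4.png'); print(to_px(p,[.6273,-.2401,.026]))
p=capture('top'); i=cv2.resize(p['frame'][120:215,95:205],None,fx=3,fy=3,interpolation=2)
w=cv2.imread('pics/w4.png'); c=np.zeros((384,512+330,3),np.uint8); c[:,:512]=w; c[:285,512:]=i[...,::-1]; cv2.imwrite('pics/m4.png',cv2.resize(c,None,fx=.94,fy=.94))
E
```

```text
tool delta mm [ 0.3 -0.2 51.1] pos [ 0.6276 -0.24    0.0606] [-3.142  0.     2.906] w 0.0581 t 11.4
[252.58740438 223.97832935]
```

View pics/m4.png

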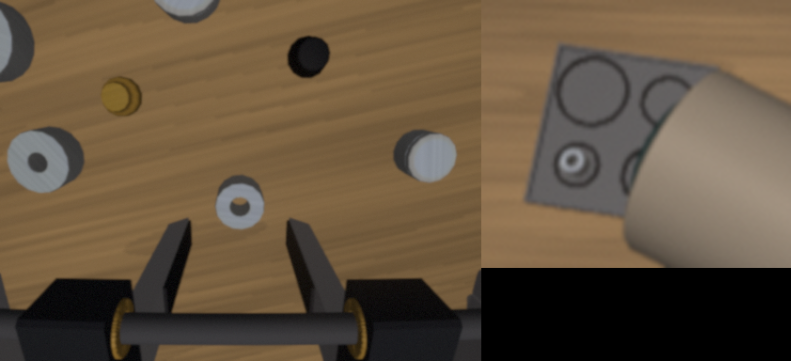

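Die_36 is bored and sits at wrist px (255,221), predicted (253,224). The top inset shows die_26 standing inside its seat.

Call:
play_rows:
  targets:
    - {"rot": [0, 0, 0], "translation": [0, 0, 0.02], "gripper": 0.62}
    - {"rot": [0, 0, 0], "translation": [0, 0, 0.02], "gripper": 0.62}
    - {"rot": [0, 0, 0], "translation": [0, 0, 0.01], "gripper": 0.62}
    - {"rot": [0, 0, 0], "translation": [0, 0, 0.001], "gripper": 0.62}
    - {"rot": [0, 0, 0], "translation": [0, 0, 0], "gripper": 0.62}
    - {"rot": [0, 0, 0], "translation": [0, 0, 0], "gripper": 0.3}
    - {"rot": [0, 0, 0], "translation": [0, 0, 0], "gripper": 0.3}
    - {"rot": [0, 0, 0], "translation": [0, 0, 0], "gripper": 0.3}

```text
t: 12.5
position: [0.6277, -0.24, 0.0098]
orientation: [3.142, 0.001, 2.906]
force: [-0.4, 0.6, 1.2]
width: 0.0347
grasp_force: 29.6
```

Call:
play_rows:
  targets:
    - {"rot": [0, 0, 0], "translation": [0, 0, 0], "gripper": 0.3}
    - {"rot": [0, 0, 0], "translation": [0, 0, -0.005], "gripper": 0.3}
    - {"rot": [0, 0, 0], "translation": [0, 0, -0.015], "gripper": 0.3}
    - {"rot": [0, 0, 0], "translation": [0, 0, -0.02], "gripper": 0.3}
    - {"rot": [0, 0, 0], "translation": [0, 0, -0.02], "gripper": 0.3}
    - {"rot": [0, 0, 0], "translation": [0, 0, -0.01], "gripper": 0.3}
    - {"rot": [0, 0, 0], "translation": [0, 0, -0.01], "gripper": 0.3}
    - {"rot": [0, 0, 0], "translation": [0, 0, 0], "gripper": 0.3}

```text
t: 13.5
position: [0.6279, -0.2402, 0.0901]
orientation: [-3.141, 0.001, 2.906]
force: [0.3, 0.6, -1.1]
width: 0.035
grasp_force: 29.6
```

```bash
python3 d.py 0.6052 0.2189 0.09
```

```text
tool delta mm [ 1.293e+02  4.411e+02 -2.000e-01] pos [ 0.6279 -0.2402  0.0901] [-3.141e+00  1.000e-03  2.906e+00] w 0.035 t 13.5
```

Call:
play_rows:
  targets:
    - {"rot": [0, 0, 0], "translation": [0.008, 0.028, 0], "gripper": 0.3}
    - {"rot": [0, 0, 0], "translation": [0.016, 0.054, 0], "gripper": 0.3}
    - {"rot": [0, 0, 0], "translation": [0.017, 0.058, 0], "gripper": 0.3}
    - {"rot": [0, 0, 0], "translation": [0.017, 0.058, 0], "gripper": 0.3}
    - {"rot": [0, 0, 0], "translation": [0.017, 0.058, 0], "gripper": 0.3}
    - {"rot": [0, 0, 0], "translation": [0.017, 0.058, 0], "gripper": 0.3}
    - {"rot": [0, 0, 0], "translation": [0.017, 0.058, 0], "gripper": 0.3}
    - {"rot": [0, 0, 0], "translation": [0.012, 0.04, 0], "gripper": 0.3}

```text
t: 14.5
position: [0.6051, 0.1915, 0.0886]
orientation: [-3.142, -0.001, 2.907]
force: [0.4, -0.1, -1.0]
width: 0.0347
grasp_force: 29.6
```

Call:
play_rows:
  targets:
    - {"rot": [0, 0, 0], "translation": [0.008, 0.029, 0], "gripper": 0.3}
    - {"rot": [0, 0, 0], "translation": [0, 0, 0.01], "gripper": 0.3}
    - {"rot": [0, 0, 0], "translation": [0, 0, 0.02], "gripper": 0.3}
    - {"rot": [0, 0, 0], "translation": [0, 0, 0.02], "gripper": 0.3}
    - {"rot": [0, 0, 0], "translation": [0, 0, 0], "gripper": 0.3}
    - {"rot": [0, 0, 0], "translation": [0, 0, 0], "gripper": 0.3}
    - {"rot": [0, 0, 0], "translation": [0, 0, 0], "gripper": 0.3}
    - {"rot": [0, 0, 0], "translation": [0, 0, 0], "gripper": 0.3}

```text
t: 15.5
position: [0.6056, 0.2189, 0.0402]
orientation: [3.141, 0.001, 2.906]
force: [0.8, -0.4, -0.5]
width: 0.0343
grasp_force: 29.6
```

```bash
python3 d.py 0.6052 0.2189 0.0199; python3 - <<'E'
from h import *
p=capture('wrist'); save(p,'w5.png'); print(to_px(p,[.6052,.2189,.0125]))
E
```

```text
tool delta mm [ 0.4 -0.1 20.3] pos [0.6056 0.2189 0.0402] [3.141e+00 1.000e-03 2.906e+00] w 0.0343 t 15.5
[252.62639379 227.62964784]
```

View pics/w5.png

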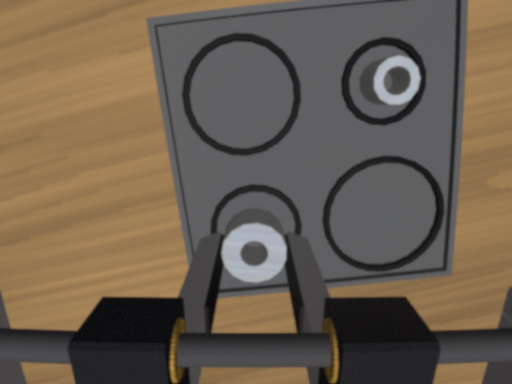

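Seat_36 shows centred at (256,228), with the die at (254,252) above it, and die_26 stands inside its ring at (384,80). Lowering now.

Call:
play_rows:
  targets:
    - {"rot": [0, 0, 0], "translation": [0, -0.0005, 0.008], "gripper": 0.3}
    - {"rot": [0, 0, 0], "translation": [0, 0, 0.007], "gripper": 0.3}
    - {"rot": [0, 0, 0], "translation": [0, 0, 0.004], "gripper": 0.3}
    - {"rot": [0, 0, 0], "translation": [0, 0, 0.0013], "gripper": 0.3}
    - {"rot": [0, 0, 0], "translation": [0, 0, 0], "gripper": 0.3}
    - {"rot": [0, 0, 0], "translation": [0, 0, 0], "gripper": 0.3}
    - {"rot": [0, 0, 0], "translation": [0, 0, 0], "gripper": 0.3}
    - {"rot": [0, 0, 0], "translation": [0, 0, 0], "gripper": 0.3}

```text
t: 16.55
position: [0.6044, 0.2183, 0.0198]
orientation: [-3.141, -0.001, 2.906]
force: [-2.1, -0.2, 4.8]
width: 0.0344
grasp_force: 29.6
```

Call:
play_rows:
  targets:
    - {"rot": [0, 0, 0], "translation": [0, 0, 0], "gripper": 0.55}
    - {"rot": [0, 0, 0], "translation": [0, 0, 0], "gripper": 0.55}
    - {"rot": [0, 0, 0], "translation": [0, 0, 0], "gripper": 0.55}
    - {"rot": [0, 0, 0], "translation": [0, 0, -0.01], "gripper": 0.55}
    - {"rot": [0, 0, 0], "translation": [0, 0, -0.02], "gripper": 0.55}
    - {"rot": [0, 0, 0], "translation": [0, 0, -0.03], "gripper": 0.55}
    - {"rot": [0, 0, 0], "translation": [-0.003, -0.02, -0.01], "gripper": 0.7}
    - {"rot": [0, 0, 0], "translation": [-0.007, -0.042, 0], "gripper": 0.72}

```text
t: 17.55
position: [0.6008, 0.1554, 0.0902]
orientation: [3.141, 0.002, 2.908]
force: [-0.2, -0.2, -0.7]
width: 0.0665
grasp_force: 0.0
```

Call:
play_rows:
  targets:
    - {"rot": [0, 0, 0], "translation": [-0.01, -0.06, 0], "gripper": 0.72}
    - {"rot": [0, 0, 0], "translation": [-0.01, -0.06, 0], "gripper": 0.72}
    - {"rot": [0, 0, 0], "translation": [-0.01, -0.06, 0], "gripper": 0.72}
    - {"rot": [0, 0, 0], "translation": [-0.01, -0.06, 0], "gripper": 0.72}
    - {"rot": [0, 0, 0], "translation": [-0.01, -0.06, 0], "gripper": 0.72}
    - {"rot": [0, 0, 0], "translation": [-0.01, -0.06, 0], "gripper": 0.72}
    - {"rot": [0, 0, 0], "translation": [-0.01, -0.06, 0], "gripper": 0.72}
    - {"rot": [0, 0, 0], "translation": [-0.01, -0.06, 0], "gripper": 0.72}

```text
t: 18.55
position: [0.564, -0.3323, 0.0887]
orientation: [3.141, -0.001, 2.905]
force: [-0.1, 1.3, 0.5]
width: 0.0675
grasp_force: 0.0
```

Call:
play_rows:
  targets:
    - {"rot": [0, 0, 0], "translation": [-0.0055, -0.04, 0.0], "gripper": 0.72}
    - {"rot": [0, 0, 0], "translation": [0, -0.003, 0.01], "gripper": 0.72}
    - {"rot": [0, 0, 0], "translation": [0, 0, 0.02], "gripper": 0.72}
    - {"rot": [0, 0, 0], "translation": [0, 0, 0], "gripper": 0.72}
    - {"rot": [0, 0, 0], "translation": [0, 0, 0], "gripper": 0.72}
    - {"rot": [0, 0, 0], "translation": [0, 0, 0], "gripper": 0.72}
    - {"rot": [0, 0, 0], "translation": [0, 0, 0], "gripper": 0.72}
    - {"rot": [0, 0, 0], "translation": [0, 0, 0], "gripper": 0.72}

```text
t: 19.55
position: [0.5614, -0.3727, 0.0595]
orientation: [-3.141, 0.001, 2.906]
force: [0.7, 0.1, 0.4]
width: 0.0678
grasp_force: 0.0
```

```bash
python3 d.py 0.5615 -0.3723 0.0095; python3 - <<'E'
from h import *
p=capture('wrist'); save(p,'w6.png'); print(to_px(p,[.5615,-.3723,.026]))
E
```

```text
tool delta mm [ 0.   0.4 50. ] pos [ 0.5614 -0.3727  0.0595] [-3.141e+00  1.000e-03  2.906e+00] w 0.0678 t 19.55
[253.36626985 225.02073281]
```

View pics/w6.png

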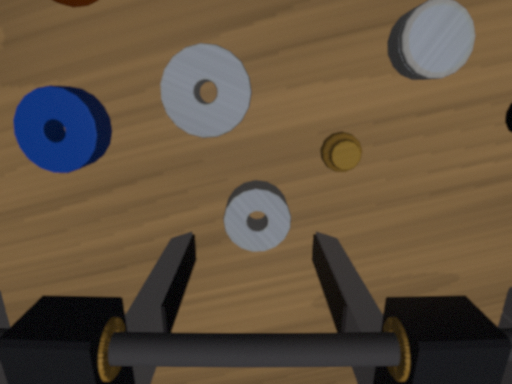

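Die_46 is bored and sits at (257,219), about 2 mm from the prediction and between the fingers. Die_56 is at (206,90), blue is at (62,128), and the tin is at (438,38).

Call:
play_rows:
  targets:
    - {"rot": [0, 0, 0], "translation": [0.001, 0, 0.02], "gripper": 0.72}
    - {"rot": [0, 0, 0], "translation": [0, 0, 0.02], "gripper": 0.72}
    - {"rot": [0, 0, 0], "translation": [0, 0, 0.01], "gripper": 0.72}
    - {"rot": [0, 0, 0], "translation": [0, 0, 0], "gripper": 0.72}
    - {"rot": [0, 0, 0], "translation": [0, 0, 0], "gripper": 0.72}
    - {"rot": [0, 0, 0], "translation": [0, 0, 0], "gripper": 0.4}
    - {"rot": [0, 0, 0], "translation": [0, 0, 0], "gripper": 0.4}
    - {"rot": [0, 0, 0], "translation": [0, 0, 0], "gripper": 0.4}

```text
t: 20.6
position: [0.5604, -0.3724, 0.0095]
orientation: [3.141, 0.001, 2.906]
force: [1.2, 0.6, 1.2]
width: 0.0447
grasp_force: 29.8
```

Call:
play_rows:
  targets:
    - {"rot": [0, 0, 0], "translation": [0, 0, 0], "gripper": 0.4}
    - {"rot": [0, 0, 0], "translation": [0, 0, -0.005], "gripper": 0.4}
    - {"rot": [0, 0, 0], "translation": [0, 0, -0.015], "gripper": 0.4}
    - {"rot": [0, 0, 0], "translation": [0, 0, -0.02], "gripper": 0.4}
    - {"rot": [0, 0, 0], "translation": [0, 0, -0.02], "gripper": 0.4}
    - {"rot": [0, 0, 0], "translation": [0, 0, -0.01], "gripper": 0.4}
    - {"rot": [0, 0, 0], "translation": [0, 0, -0.01], "gripper": 0.4}
    - {"rot": [0, 0, 0], "translation": [0, 0, 0], "gripper": 0.4}

```text
t: 21.6
position: [0.5605, -0.3727, 0.0897]
orientation: [-3.141, 0.001, 2.906]
force: [-0.4, 0.0, -1.2]
width: 0.0446
grasp_force: 29.8
```

```bash
python3 d.py 0.522 0.2303 0.09
```

```text
tool delta mm [178.4 577.3  -0.8] pos [ 0.5605 -0.3727  0.0897] [-3.141e+00  1.000e-03  2.906e+00] w 0.0446 t 21.6
```

Call:
play_rows:
  targets:
    - {"rot": [0, 0, 0], "translation": [0.0085, 0.0275, 0], "gripper": 0.4}
    - {"rot": [0, 0, 0], "translation": [0.0175, 0.0567, 0], "gripper": 0.4}
    - {"rot": [0, 0, 0], "translation": [0.0175, 0.0567, 0], "gripper": 0.4}
    - {"rot": [0, 0, 0], "translation": [0.0175, 0.0567, 0], "gripper": 0.4}
    - {"rot": [0, 0, 0], "translation": [0.0175, 0.0567, 0], "gripper": 0.4}
    - {"rot": [0, 0, 0], "translation": [0.0175, 0.0567, 0], "gripper": 0.4}
    - {"rot": [0, 0, 0], "translation": [0.0175, 0.0567, 0], "gripper": 0.4}
    - {"rot": [0, 0, 0], "translation": [0.0175, 0.0567, 0], "gripper": 0.4}

```text
t: 22.6
position: [0.5313, 0.0726, 0.0886]
orientation: [-3.141, -0.001, 2.906]
force: [0.5, 0.4, -1.0]
width: 0.0444
grasp_force: 29.8
```

Call:
play_rows:
  targets:
    - {"rot": [0, 0, 0], "translation": [0.0175, 0.0567, 0], "gripper": 0.4}
    - {"rot": [0, 0, 0], "translation": [0.0175, 0.0567, 0], "gripper": 0.4}
    - {"rot": [0, 0, 0], "translation": [0.0124, 0.0395, 0], "gripper": 0.4}
    - {"rot": [0, 0, 0], "translation": [0, 0, 0.02], "gripper": 0.4}
    - {"rot": [0, 0, 0], "translation": [0, 0, 0.03], "gripper": 0.4}
    - {"rot": [0, 0, 0], "translation": [0, 0, 0], "gripper": 0.4}
    - {"rot": [0, 0, 0], "translation": [0, 0, 0], "gripper": 0.4}
    - {"rot": [0, 0, 0], "translation": [0, 0, 0], "gripper": 0.4}

```text
t: 23.6
position: [0.5226, 0.2306, 0.0402]
orientation: [3.14, 0.002, 2.905]
force: [-0.4, 0.2, -1.2]
width: 0.0445
grasp_force: 29.8
```

```bash
python3 d.py 0.522 0.2303 0.0197
```

```text
tool delta mm [ 0.5 -0.5 20.5] pos [0.5226 0.2306 0.0402] [3.140e+00 2.000e-03 2.905e+00] w 0.0445 t 23.6
```

Call:
play_rows:
  targets:
    - {"rot": [0, 0, 0], "translation": [0, -0.0005, 0.008], "gripper": 0.4}
    - {"rot": [0, 0, 0], "translation": [0, 0, 0.007], "gripper": 0.4}
    - {"rot": [0, 0, 0], "translation": [0, 0, 0.004], "gripper": 0.4}
    - {"rot": [0, 0, 0], "translation": [0, 0, 0.0015], "gripper": 0.4}
    - {"rot": [0, 0, 0], "translation": [0, 0, 0], "gripper": 0.4}
    - {"rot": [0, 0, 0], "translation": [0, 0, 0], "gripper": 0.4}
    - {"rot": [0, 0, 0], "translation": [0, 0, 0], "gripper": 0.4}
    - {"rot": [0, 0, 0], "translation": [0, 0, 0], "gripper": 0.4}

```text
t: 24.6
position: [0.5211, 0.2299, 0.0194]
orientation: [-3.141, -0.0, 2.906]
force: [-2.2, -0.8, 6.3]
width: 0.0444
grasp_force: 29.8
```

Call:
play_rows:
  targets:
    - {"rot": [0, 0, 0], "translation": [0, 0, 0], "gripper": 0.65}
    - {"rot": [0, 0, 0], "translation": [0, 0, 0], "gripper": 0.65}
    - {"rot": [0, 0, 0], "translation": [0, 0, 0], "gripper": 0.65}
    - {"rot": [0, 0, 0], "translation": [0, 0, -0.01], "gripper": 0.65}
    - {"rot": [0, 0, 0], "translation": [0, 0, -0.02], "gripper": 0.65}
    - {"rot": [0, 0, 0], "translation": [0, 0, -0.03], "gripper": 0.65}
    - {"rot": [0, 0, 0], "translation": [-0.003, -0.02, -0.01], "gripper": 0.8}
    - {"rot": [0, 0, 0], "translation": [-0.0065, -0.042, 0], "gripper": 0.83}

```text
t: 25.6
position: [0.5169, 0.167, 0.0895]
orientation: [3.141, 0.002, 2.908]
force: [-0.1, -0.8, -0.6]
width: 0.0765
grasp_force: 0.0
```

Call:
play_rows:
  targets:
    - {"rot": [0, 0, 0], "translation": [-0.0093, -0.06, 0], "gripper": 0.83}
    - {"rot": [0, 0, 0], "translation": [-0.0093, -0.06, 0], "gripper": 0.83}
    - {"rot": [0, 0, 0], "translation": [-0.0093, -0.06, 0], "gripper": 0.83}
    - {"rot": [0, 0, 0], "translation": [-0.0093, -0.06, 0], "gripper": 0.83}
    - {"rot": [0, 0, 0], "translation": [-0.0093, -0.06, 0], "gripper": 0.83}
    - {"rot": [0, 0, 0], "translation": [-0.0093, -0.06, 0], "gripper": 0.83}
    - {"rot": [0, 0, 0], "translation": [-0.0093, -0.06, 0], "gripper": 0.83}
    - {"rot": [0, 0, 0], "translation": [-0.0093, -0.06, 0], "gripper": 0.83}

```text
t: 26.6
position: [0.4745, -0.3189, 0.0882]
orientation: [3.141, -0.001, 2.905]
force: [1.0, 0.2, 0.6]
width: 0.0784
grasp_force: 0.0
```

Call:
play_rows:
  targets:
    - {"rot": [0, 0, 0], "translation": [-0.006, -0.046, 0.0], "gripper": 0.83}
    - {"rot": [0, 0, 0], "translation": [-0.003, -0.02, 0.0], "gripper": 0.83}
    - {"rot": [0, 0, 0], "translation": [0, 0, 0.01], "gripper": 0.83}
    - {"rot": [0, 0, 0], "translation": [0, 0, 0.02], "gripper": 0.83}
    - {"rot": [0, 0, 0], "translation": [0, 0, 0], "gripper": 0.83}
    - {"rot": [0, 0, 0], "translation": [0, 0, 0], "gripper": 0.83}
    - {"rot": [0, 0, 0], "translation": [0, 0, 0], "gripper": 0.83}
    - {"rot": [0, 0, 0], "translation": [0, 0, 0], "gripper": 0.83}

```text
t: 27.6
position: [0.4702, -0.3828, 0.0592]
orientation: [-3.141, 0.001, 2.906]
force: [-0.1, -0.1, -0.3]
width: 0.078
grasp_force: 0.0
```

```bash
python3 d.py 0.4719 -0.3833 0.0095; python3 - <<'E'
from h import *
p=capture('wrist'); save(p,'w7.png'); print(to_px(p,[.4719,-.3833,.026]))
E
```

```text
tool delta mm [-1.8 -0.1 49.7] pos [ 0.4702 -0.3828  0.0592] [-3.141e+00  1.000e-03  2.906e+00] w 0.078 t 27.6
[252.69717206 227.5934065 ]
```

View pics/w7.png

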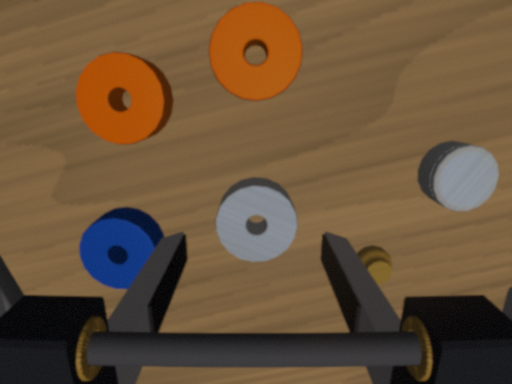

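Bare die_56 is bored and at (256,222), centred between the fingers. The blue look-alike at (120,250) and the oil pot at (375,262) are clear of the finger paths, with 17 mm or more by calculation.

Call:
play_rows:
  targets:
    - {"rot": [0, 0, 0], "translation": [-0.001, 0, 0.02], "gripper": 0.83}
    - {"rot": [0, 0, 0], "translation": [0, 0, 0.02], "gripper": 0.83}
    - {"rot": [0, 0, 0], "translation": [0, 0, 0.0095], "gripper": 0.83}
    - {"rot": [0, 0, 0], "translation": [0, 0, 0], "gripper": 0.83}
    - {"rot": [0, 0, 0], "translation": [0, 0, 0], "gripper": 0.83}
    - {"rot": [0, 0, 0], "translation": [0, 0, 0], "gripper": 0.5}
    - {"rot": [0, 0, 0], "translation": [0, 0, 0], "gripper": 0.5}
    - {"rot": [0, 0, 0], "translation": [0, 0, 0], "gripper": 0.5}
  squeeze: 35

```text
t: 28.65
position: [0.4709, -0.3829, 0.0094]
orientation: [3.141, 0.0, 2.906]
force: [-0.1, 0.8, 1.4]
width: 0.0552
grasp_force: 35.0
```

Call:
play_rows:
  targets:
    - {"rot": [0, 0, 0], "translation": [0, 0, 0], "gripper": 0.5}
    - {"rot": [0, 0, 0], "translation": [0, 0, -0.005], "gripper": 0.5}
    - {"rot": [0, 0, 0], "translation": [0, 0, -0.015], "gripper": 0.5}
    - {"rot": [0, 0, 0], "translation": [0, 0, -0.02], "gripper": 0.5}
    - {"rot": [0, 0, 0], "translation": [0, 0, -0.02], "gripper": 0.5}
    - {"rot": [0, 0, 0], "translation": [0, 0, -0.01], "gripper": 0.5}
    - {"rot": [0, 0, 0], "translation": [0, 0, -0.01], "gripper": 0.5}
    - {"rot": [0, 0, 0], "translation": [0, 0, 0], "gripper": 0.5}

```text
t: 29.65
position: [0.471, -0.3833, 0.0897]
orientation: [-3.141, 0.001, 2.906]
force: [0.6, -0.1, -1.5]
width: 0.0547
grasp_force: 35.0
```

```bash
python3 d.py 0.6167 0.3021 0.09
```

```text
tool delta mm [ 18.5 700.5  -0.8] pos [ 0.471  -0.3833  0.0897] [-3.141e+00  1.000e-03  2.906e+00] w 0.0547 t 29.65
```

Call:
play_rows:
  targets:
    - {"rot": [0, 0, 0], "translation": [0.0015, 0.028, 0], "gripper": 0.5}
    - {"rot": [0, 0, 0], "translation": [0.0015, 0.06, 0], "gripper": 0.5}
    - {"rot": [0, 0, 0], "translation": [0.0015, 0.06, 0], "gripper": 0.5}
    - {"rot": [0, 0, 0], "translation": [0.0015, 0.06, 0], "gripper": 0.5}
    - {"rot": [0, 0, 0], "translation": [0.0015, 0.06, 0], "gripper": 0.5}
    - {"rot": [0, 0, 0], "translation": [0.0015, 0.06, 0], "gripper": 0.5}
    - {"rot": [0, 0, 0], "translation": [0.0015, 0.06, 0], "gripper": 0.5}
    - {"rot": [0, 0, 0], "translation": [0.0015, 0.06, 0], "gripper": 0.5}

```text
t: 30.65
position: [0.5635, 0.0573, 0.0884]
orientation: [-3.141, -0.001, 2.906]
force: [1.4, -0.5, -1.7]
width: 0.0553
grasp_force: 35.0
```

Call:
play_rows:
  targets:
    - {"rot": [0, 0, 0], "translation": [0.0015, 0.06, 0], "gripper": 0.5}
    - {"rot": [0, 0, 0], "translation": [0.0015, 0.06, 0], "gripper": 0.5}
    - {"rot": [0, 0, 0], "translation": [0.0015, 0.06, 0], "gripper": 0.5}
    - {"rot": [0, 0, 0], "translation": [0.0015, 0.045, 0], "gripper": 0.5}
    - {"rot": [0, 0, 0], "translation": [0.0005, 0.0275, 0], "gripper": 0.5}
    - {"rot": [0, 0, 0], "translation": [0, 0, 0], "gripper": 0.5}
    - {"rot": [0, 0, 0], "translation": [0, 0, 0], "gripper": 0.5}
    - {"rot": [0, 0, 0], "translation": [0, 0, 0], "gripper": 0.5}

```text
t: 31.65
position: [0.6161, 0.301, 0.0889]
orientation: [-3.141, -0.001, 2.905]
force: [0.9, -0.7, -1.4]
width: 0.0548
grasp_force: 35.0
```

```bash
python3 d.py 0.6167 0.3021 0.04; python3 - <<'E'
from h import *
p=capture('wrist'); save(p,'w8.png'); print(to_px(p,[.6167,.3021,.0125]))
E
```

```text
tool delta mm [-0.3  1.2 48.9] pos [0.6161 0.301  0.0889] [-3.141e+00 -1.000e-03  2.905e+00] w 0.0548 t 31.65
[254.61138701 205.87568929]
```

View pics/w8.png

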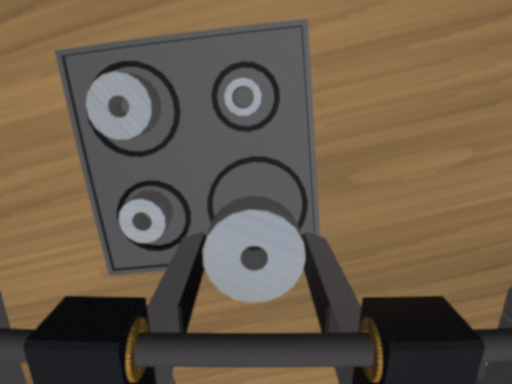

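Three dies are seated, at (128,105), (243,97) and (150,220). Seat_56 at (257,205) matches the prediction of (255,206).

Call:
play_rows:
  targets:
    - {"rot": [0, 0, 0], "translation": [0, 0, 0.015], "gripper": 0.5}
    - {"rot": [0, 0, 0], "translation": [0, 0, 0.02], "gripper": 0.5}
    - {"rot": [0, 0, 0], "translation": [0, 0, 0.015], "gripper": 0.5}
    - {"rot": [0, 0, 0], "translation": [0, 0, 0], "gripper": 0.5}
    - {"rot": [0, 0, 0], "translation": [0, 0, 0], "gripper": 0.5}
    - {"rot": [0, 0, 0], "translation": [0, 0, 0], "gripper": 0.5}
    - {"rot": [0, 0, 0], "translation": [0, 0, 0], "gripper": 0.5}
    - {"rot": [0, 0, 0], "translation": [0, 0, 0], "gripper": 0.5}

```text
t: 32.7
position: [0.6166, 0.3025, 0.0395]
orientation: [3.141, 0.001, 2.906]
force: [0.2, -0.7, -1.9]
width: 0.0552
grasp_force: 35.0
```

```bash
python3 d.py 0.6167 0.3021 0.0195
```

```text
tool delta mm [-0.2 -0.4 20. ] pos [0.6166 0.3025 0.0395] [3.141e+00 1.000e-03 2.906e+00] w 0.0552 t 32.7
```

Call:
play_rows:
  targets:
    - {"rot": [0, 0, 0], "translation": [0, 0, 0.008], "gripper": 0.5}
    - {"rot": [0, 0, 0], "translation": [0, 0, 0.007], "gripper": 0.5}
    - {"rot": [0, 0, 0], "translation": [0, 0, 0.004], "gripper": 0.5}
    - {"rot": [0, 0, 0], "translation": [0, 0, 0.001], "gripper": 0.5}
    - {"rot": [0, 0, 0], "translation": [0, 0, 0], "gripper": 0.5}
    - {"rot": [0, 0, 0], "translation": [0, 0, 0], "gripper": 0.5}
    - {"rot": [0, 0, 0], "translation": [0, 0, 0], "gripper": 0.5}
    - {"rot": [0, 0, 0], "translation": [0, 0, 0], "gripper": 0.5}

```text
t: 33.7
position: [0.6162, 0.3023, 0.0194]
orientation: [-3.141, -0.0, 2.906]
force: [-3.7, -1.7, 5.6]
width: 0.0543
grasp_force: 35.0
```

Call:
play_rows:
  targets:
    - {"rot": [0, 0, 0], "translation": [0, 0, 0], "gripper": 0.76}
    - {"rot": [0, 0, 0], "translation": [0, 0, 0], "gripper": 0.76}
    - {"rot": [0, 0, 0], "translation": [0, 0, 0], "gripper": 0.76}
    - {"rot": [0, 0, 0], "translation": [0, 0, -0.01], "gripper": 0.76}
    - {"rot": [0, 0, 0], "translation": [0, 0, -0.03], "gripper": 0.76}
    - {"rot": [0, 0, 0], "translation": [0, 0, -0.04], "gripper": 0.76}
    - {"rot": [0, 0, 0], "translation": [0, 0, -0.04], "gripper": 0.76}
    - {"rot": [0, 0, 0], "translation": [0, 0, 0], "gripper": 0.76}

```text
t: 34.7
position: [0.6191, 0.3034, 0.1439]
orientation: [3.136, 0.008, 2.906]
force: [-0.1, -0.5, 0.0]
width: 0.0717
grasp_force: 0.0
```

```bash
python3 - <<'E'
from h import *
p=capture('wrist'); q=capture('side'); c=np.vstack([p['frame'][...,::-1],q['frame'][...,::-1]])
cv2.imwrite('pics/end.png',cv2.resize(c,None,fx=.78,fy=.78))
E
```

```text
(no output)
```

View pics/end.png

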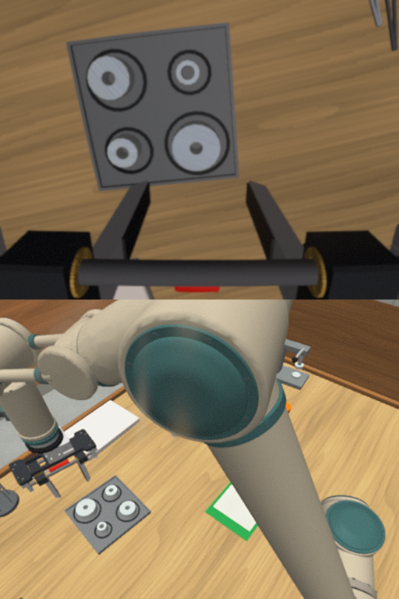

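The wrist view shows all four dies flat inside their own rings, at (112,80), (188,72), (124,152) and (196,147), with the gripper clear. Handing in.

```bash
python3 -c "
from station import ticket; print(ticket.close_job())"
```

```text
the job is handed in; nothing more can be done
None
```

I put all four dies flat in their matching seats, smallest to largest, left the tins and look-alikes untouched, and handed the job in at about 35 s of the 102 s allowed; no verdict was returned.

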